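# Spent cells into the battery collecting jar

## Task

Two of the battery cells on the stockroom bench are flat and have red-taped tops. Feed these two, one at a time, through the yellow neck of the clear collecting jar so that both end up lying or standing down in its body. Leave the fresh blue cell standing where it is.

Things in the scene. Friction and masses are not known exactly. Their poses are not given: they have to be found in the camera images.
- spent_a_center (a point): a D-size battery cell standing upright on the bench, flat end down: a cylinder 33 mm in diameter and 61 mm tall (the top 3 mm is a small 10 mm wide nub), 110 to 170 g. Spent: grey jacket, the upper third and the nub wrapped in red tape, so it looks red from above. The point is at its centre, 30 mm above its underside; its z axis points to the nub.
- spent_b_center (a point): a D-size battery cell standing upright on the bench, flat end down: a cylinder 33 mm in diameter and 61 mm tall (the top 3 mm is a small 10 mm wide nub), 110 to 170 g. Spent: grey jacket, the upper third and the nub wrapped in red tape, so it looks red from above. The point is at its centre, 30 mm above its underside; its z axis points to the nub.
- fresh_center (a point): a D-size battery cell standing upright on the bench, flat end down: a cylinder 33 mm in diameter and 61 mm tall (the top 3 mm is a small 10 mm wide nub), 110 to 170 g. Fresh, to be left alone: blue jacket, no tape, bare steel top. The point is at its centre, 30 mm above its underside; its z axis points to the nub.
- jar_mouth (a point): centre of the jar's mouth, on the top rim; z up. The upright jar is fixed to the bench on a green 150 mm square foot, 178 mm tall. Yellow neck: straight tube, 60 mm inner, 68 mm outer diameter, 40 mm down from the rim; then a 25 mm high sloping shoulder to the clear body, 112 mm inner, 120 mm outer diameter. Inner floor 165 mm below the rim; cells let go in the neck fall to it, which is all right.
Things that resemble listed ones, but are neither listed nor needed, are in the scene too. Of the things that look like the part that bears jar_mouth, the middle-sized one is meant.

How it is judged:
By the outcome, as a careful person would: the job done as asked, in the order asked, and still so for the second after the job is handed in, with the robot touching nothing.
It also fails if it takes over 51 s, if anything falls off the work surface, if the arm or the gripper's body presses on something with over 40 N, if the wrist force passes 120 N, or if a joint passes its speed limit or range.

## Robot

A 6-joint arm with a two-finger parallel gripper is mounted at the origin on the work surface. World frame = base frame: x ahead of the robot, y to its left, z up, the work surface at z = 0. Lengths are in m, angles in rad, forces in N, time in s.
With the tool pointing down it reaches from about 0.425 to 0.95 m from the base axis. Payload 3.5 kg.
Tool frame: the origin (TCP) lies between the finger pads; the fingertips stand 11 mm ahead of it and the grasp point (between the pads) lies 8 mm behind it (arm.nose_length is the distance from the TCP to the fingertips, in m); y points along the fingers, x is the direction in which the jaws open and shut, and the axes are right-handed (so a half turn about y gives the same grasp; the last joint's range is limited). The gripper opens to 85 mm and grips with 20 to 120 N. Pads are 22 mm wide; open, the fingers measure 114 mm over their backs; the gripper's body (76 mm by 85 mm) begins 54 mm behind the grasp point. The pads swing forward as they close: fully open they stand 13 mm farther back than shut.
Start: joints at [1.092, 0.286, 1.577, -0, 1.279, -0.15], TCP at [0.218, 0.639, 0.242] pointing down, gripper open.
Joint ranges: [-2.77, 2.77], [-0.9, 2.22], [0.21, 2.48], [-1.53, 4.67], [0.24, 2.81], [-2.84, 2.84]. Speed limits (rad/s): [2.79, 2.79, 3.14, 3.14, 3.14, 3.14].

## Interface

Orientations are given as a unit quaternion [w, x, y, z].
In Python, from bench import sensors, cams, workorder, regions_of, landmark_of, arm gives the robot as it stands. The module is installed in compiled form; this text tells all that it offers.
- The arm moves only by the tool step_arm, never from a script. Its argument "moves" is text: rows parted by semicolons, each of 7 numbers parted by spaces: the turn, a rotation vector about the tool's x, y, z in degrees, then the shift along the tool's x, y, z in m, then the finger opening in m, from 0 to 0.0854. A call has 1 to 10 rows; each row is the pose to reach, as a shift and turn from the pose commanded when the call began, along the tool's axes at that moment; what a row does not reach only later rows make up. A row lasts 1/8 s, in which the tool goes at most 62.5 mm and 10.7 degrees, less where a joint would pass 70% of its speed; a pose out of reach is approached as far as the arm can. A call with a gripper value outside its range is refused whole. The fingers move at their own pace and stop on an object; "force" is the grip in N (left out, the last holds). Time passes only in rows, so rows that repeat a pose let the fingers close. It gives the time, the measured TCP pose, the force and the opening at its end, in the units of the state.
- sensors.get_state(): the state, without advancing time (a new reading comes with each control period).
- cams.read_camera(name): name is "side" or "top"; returns a dict with "color" (420x560x3 uint8, blue, green, red), "fx", "fy", "cx", "cy" (pixels), "pose" (4x4, takes a point from camera to world coordinates). Camera axes: x right, y down, z forward; pixel columns grow to the right and rows downward; lengths in m; the calibration is good to about 2 mm. A picture is of the moment at which its call begins. There is no depth.
- workorder.close_job(): hands the job in, once; it reports no verdict.
Trained networks look in a picture, given as the dict that the camera call returned (one of the last four; its "shot" number tells which), for a name from the list of things; names that differ only in an ending like _2 or _b are one class to them, and where a whole thing is asked for, a point or a joint stands for the part that bears it (a point fixed in the world has none). Each returns a list of dicts, best first, with "score" (0 to 1); they miss things now and then, are a little off and sometimes report something else, mostly with a low value. They report only what shows in the picture. A call takes as long as a camera call. They do not tell look-alikes from the thing itself.
- regions_of(picture, label): "pixels" (420x560 bool, what is visible of it).
- landmark_of(picture, label): "location" ([x, y, z] in m, in world coordinates, good to about 4 mm: a listed point, or the origin of a listed thing).
The state is a dict: "time": time; "q": joint angles; "qd": joint speeds; "tau": joint torques, N m; "position": TCP position; "eef_rot": TCP orientation; "wrist_force": force on the tool from outside, world axes, zero at the start; "torque": the same for the moment, N m; "grip_width": finger opening in m.
Only numpy, scipy, OpenCV 4.12 (cv2) and the standard library are available. Lean on these libraries where they do the work, as an engineer would, in place of code of your own. Each camera call takes 0.05 s, during which the arm holds its last target.

## Working session

There is one attempt and no reset: what is moved stays moved. The work goes in short steps, Python scripts to look and compute and a tool call to move; the robot and the scene stay as the last step left them, time stands still between calls to the robot, and variables do not carry over. Pictures are saved under pics/ and viewed, and the job is handed in when it is done.

Besides the shell and the picture viewer there is one more tool, called after ">>>" by a JSON object that holds its "method" and its "body". step_arm: Moves the arm, as the interface text tells. Its arguments: {"type":"object","properties":{"moves":{"type":"string"},"force":{"type":"number"}},"required":["moves"]}

```bash
mkdir -p pics; cat > h.py <<'E'
from bench import sensors, cams, workorder, regions_of, landmark_of, arm
import numpy as np, cv2
from scipy.spatial.transform import Rotation as R
E
python3 - <<'E'
from h import *
print(sensors.get_state(), arm, arm.nose_length)
for n in ("top","side"):
    p=cams.read_camera(n); cv2.imwrite(f"pics/{n}0.png",p["color"])
    print(n,p["fx"],p["cx"],p["cy"],np.round(p["pose"],3).tolist())
    for l in ("spent_a_center","fresh_center","jar_mouth"):
        print(l,[(np.round(d["location"],3).tolist(),round(d["score"],2)) for d in landmark_of(p,l)])
E
```

```text
{'time': 0.0, 'q': array([ 1.09202859e+00,  2.87173901e-01,  1.57820853e+00, -5.86974231e-06,
        1.27860900e+00, -1.50004549e-01]), 'qd': array([-0.00066423,  0.00039011,  0.00092964, -0.00101533,  0.00085281,
        0.00044952]), 'tau': array([ 5.60123244e-04, -4.05986273e+01, -2.92628467e+01, -1.11746915e-04,
        5.92244192e-03, -5.39413762e-06]), 'position': array([0.21761385, 0.63827606, 0.2409246 ]), 'eef_rot': array([-0.57469363,  0.57546688,  0.41068407, -0.41219376]), 'wrist_force': array([ 0.49341411, -0.38408152,  1.02368835]), 'torque': array([ 0.02865987, -0.06496855,  0.02201518]), 'grip_width': 0.08552447127540287} <Robot object at 0x7f24b73cfa10> 0.011
top 450.60674951518837 273.51597425962484 205.6622382553429 [[0.01, -0.999, 0.051, 0.383], [-1.0, -0.011, -0.021, -0.007], [0.022, -0.051, -0.998, 1.111], [0.0, 0.0, 0.0, 1.0]]
spent_a_center [([0.59, -0.054, 0.032], 0.79)]
fresh_center [([0.638, -0.299, 0.028], 0.79)]
jar_mouth [([0.453, -0.059, 0.128], 0.8), ([0.533, 0.143, 0.177], 0.7), ([0.265, 0.263, 0.243], 0.58)]
side 440.0850545165131 285.0340782237203 213.50977103428704 [[-0.982, -0.137, 0.126, 0.322], [-0.186, 0.704, -0.685, 0.576], [0.005, -0.697, -0.717, 0.737], [0.0, 0.0, 0.0, 1.0]]
spent_a_center [([0.591, -0.06, 0.031], 0.56)]
fresh_center [([0.637, -0.296, 0.031], 0.81)]
jar_mouth [([0.537, 0.141, 0.176], 0.9), ([0.262, 0.262, 0.24], 0.7), ([0.458, -0.057, 0.127], 0.66)]
```

View pics/top0.png

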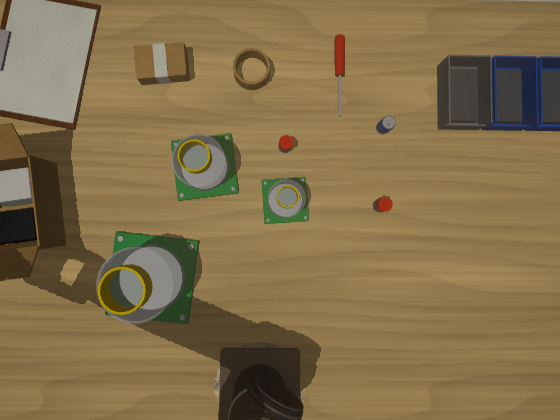

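View pics/side0.png

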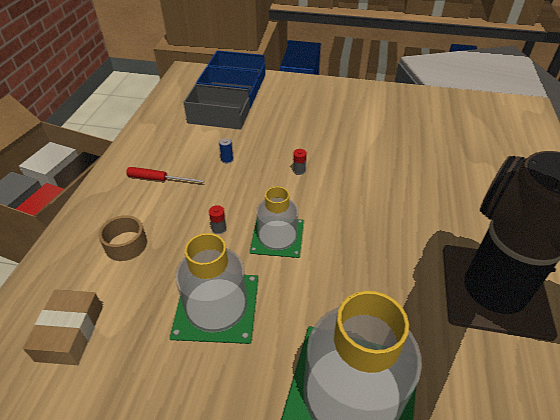

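```bash
cat >> h.py <<'E'
def ray(p,u,v):
    d=np.array([(u-p["cx"])/p["fx"],(v-p["cy"])/p["fy"],1.]); T=np.array(p["pose"]); return T[:3,3],T[:3,:3]@d
def tri(rs):
    A=np.zeros((3,3));b=np.zeros(3)
    for o,d in rs:
        d=d/np.linalg.norm(d);M=np.eye(3)-np.outer(d,d);A+=M;b+=M@o
    x=np.linalg.solve(A,b); return x,[np.linalg.norm(np.cross(x-o,d/np.linalg.norm(d))) for o,d in rs]
def atz(p,u,v,z):
    o,d=ray(p,u,v); return o+d*(z-o[2])/d[2]
def proj(p,X):
    T=np.linalg.inv(p["pose"]);c=T[:3,:3]@X+T[:3,3];return p["fx"]*c[0]/c[2]+p["cx"],p["fy"]*c[1]/c[2]+p["cy"]
def rot(s=None):
    q=(s or sensors.get_state())["eef_rot"]; return R.from_quat([q[1],q[2],q[3],q[0]]).as_matrix()
def blobs(p,lo,hi,amin=30):
    h=cv2.cvtColor(p["color"],cv2.COLOR_BGR2HSV); m=cv2.inRange(h,lo,hi)
    if lo[0]==0: m|=cv2.inRange(h,(172,lo[1],lo[2]),(180,255,255))
    n,_,st,c=cv2.connectedComponentsWithStats(m); return [(c[i].round(1).tolist(),st[i].tolist()) for i in range(1,n) if st[i][4]>amin]
E
python3 - <<'E'
from h import *
print(np.round(rot(),3))
P={n:cams.read_camera(n) for n in ("top","side")}
for n,p in P.items():
    print(n)
    for b in blobs(p,(0,150,80),(6,255,255)): print("red",b, np.round(atz(p,*b[0],.052),3))
    for b in blobs(p,(22,150,80),(32,255,255),80): print("yel",b)
    for d in regions_of(p,"spent_a_center"): 
        ys,xs=np.where(d["pixels"]); print(d["score"],xs.mean(),ys.mean(),len(xs),xs.min(),xs.max(),ys.min(),ys.max())
    # check predicted jar rim
    for r in (0.030,0.034):
      c=[proj(p,np.array([.535+r*np.cos(a),.142+r*np.sin(a),.178])) for a in np.linspace(0,6.28,60)]
      im=p["color"]
      if r==.034: pass
      big=cv2.resize(im,None,fx=4,fy=4,interpolation=cv2.INTER_CUBIC) if r==.03 else big
      cv2.polylines(big,[(np.array(c)*4+1.5).astype(int)],True,(255,0,255) if r==.03 else (255,255,0),1)
    u,v=np.array(proj(p,np.array([.535,.142,.178])))*4
    cv2.imwrite(f"pics/rim_{n}.png",big[int(v-140):int(v+140),int(u-180):int(u+180)])
E
python3 -c "
import cv2,numpy as np
cv2.imwrite('pics/rim.png',np.hstack([cv2.imread('pics/rim_top.png'),cv2.imread('pics/rim_side.png')]))"
```

```text
[[ 0.323 -0.    -0.946]
 [ 0.946 -0.     0.323]
 [-0.    -1.     0.   ]]
top
red ([339.2, 54.0], [335, 35, 9, 39, 321]) [ 0.804 -0.183  0.052]
red ([285.6, 142.0], [279, 136, 14, 13, 150]) [ 0.589 -0.056  0.052]
red ([384.8, 204.0], [378, 198, 14, 13, 147]) [ 0.444 -0.292  0.052]
yel ([193.4, 155.1], [177, 139, 35, 35, 392])
yel ([287.9, 196.0], [276, 186, 23, 22, 103])
yel ([126.3, 287.6], [98, 265, 54, 50, 584])
0.63 285.44933920704847 143.84140969162996 227 278 293 135 153
side
red ([299.8, 155.4], [294, 149, 13, 14, 151]) [ 0.444 -0.284  0.052]
red ([145.6, 173.0], [127, 167, 40, 13, 347]) [ 0.793 -0.147  0.052]
red ([39.4, 198.7], [16, 183, 48, 32, 676]) [ 0.99  -0.019  0.052]
red ([216.4, 213.5], [209, 205, 16, 18, 218]) [ 0.589 -0.05   0.052]
yel ([276.9, 199.2], [265, 187, 24, 26, 419])
yel ([206.2, 255.2], [185, 233, 42, 46, 1094])
yel ([370.3, 330.0], [334, 291, 75, 82, 2781])
0.83 217.83547557840618 219.2133676092545 389 209 226 205 233
0.66 214.02179469931386 294.28857796313736 7433 170 258 233 344
```

View pics/rim.png

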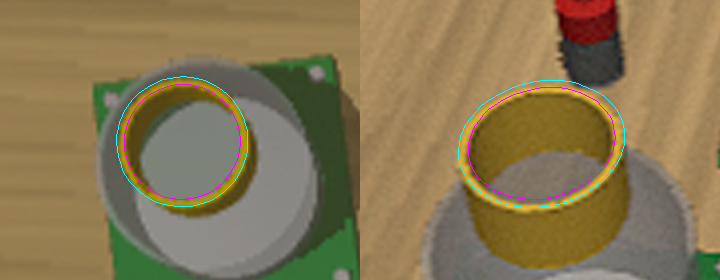

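```bash
cat >> h.py <<'E'
def plan(wps,grip,step=0.058,start=None):
    p=np.array(start if start is not None else sensors.get_state()["position"]); M=rot(); p0=p.copy(); rows=[]
    for w in wps:
        w=np.array(w);n=int(np.ceil(np.linalg.norm(w-p)/step))
        for k in range(1,n+1):
            if len(rows)%10==0: p0=p.copy() if k==1 else p+(w-p)*(k-1)/n
            x=M.T@(p+(w-p)*k/n-p0); rows.append("0 0 0 %.3f %.3f %.3f %g"%(*x,grip))
            
        p=w
    for i in range(0,len(rows),10): print("; ".join(rows[i:i+10]),"\n")
E
python3 - <<'E'
from h import *
plan([(.46,.42,.32),(.57,.10,.30),(.589,-.056,.20)],0.0854,start=(.218,.639,.242))
E
```

```text
0 0 0 -0.022 -0.013 -0.050 0.0854; 0 0 0 -0.043 -0.026 -0.100 0.0854; 0 0 0 -0.065 -0.039 -0.150 0.0854; 0 0 0 -0.086 -0.052 -0.200 0.0854; 0 0 0 -0.108 -0.065 -0.250 0.0854; 0 0 0 -0.129 -0.078 -0.300 0.0854; 0 0 0 -0.174 -0.075 -0.334 0.0854; 0 0 0 -0.218 -0.071 -0.369 0.0854; 0 0 0 -0.263 -0.068 -0.403 0.0854; 0 0 0 -0.307 -0.065 -0.438 0.0854 

0 0 0 -0.045 0.003 -0.035 0.0854; 0 0 0 -0.089 0.007 -0.069 0.0854; 0 0 0 -0.124 0.032 -0.086 0.0854; 0 0 0 -0.160 0.057 -0.103 0.0854; 0 0 0 -0.195 0.082 -0.120 0.0854; 0 0 0 -0.231 0.107 -0.137 0.0854
```

>>> {"method": "step_arm", "body": {"moves": "0 0 0 -0.022 -0.013 -0.050 0.0854; 0 0 0 -0.043 -0.026 -0.100 0.0854; 0 0 0 -0.065 -0.039 -0.150 0.0854; 0 0 0 -0.086 -0.052 -0.200 0.0854; 0 0 0 -0.108 -0.065 -0.250 0.0854; 0 0 0 -0.129 -0.078 -0.300 0.0854; 0 0 0 -0.174 -0.075 -0.334 0.0854; 0 0 0 -0.218 -0.071 -0.369 0.0854; 0 0 0 -0.263 -0.068 -0.403 0.0854; 0 0 0 -0.307 -0.065 -0.438 0.0854", "force": 50}}

```text
time: 1.85
position: [0.5337, 0.2051, 0.3075]
eef_rot: [-0.575, 0.575, 0.412, -0.411]
wrist_force: [0.2, -0.6, -0.1]
grip_width: 0.0855
```

>>> {"method": "step_arm", "body": {"moves": "0 0 0 -0.045 0.003 -0.035 0.0854; 0 0 0 -0.089 0.007 -0.069 0.0854; 0 0 0 -0.124 0.032 -0.086 0.0854; 0 0 0 -0.160 0.057 -0.103 0.0854; 0 0 0 -0.195 0.082 -0.120 0.0854; 0 0 0 -0.231 0.107 -0.137 0.0854; 0 0 0 -0.231 0.107 -0.137 0.0854; 0 0 0 -0.231 0.107 -0.137 0.0854"}}

```text
time: 2.85
position: [0.5886, -0.0558, 0.2009]
eef_rot: [-0.575, 0.575, 0.412, -0.411]
wrist_force: [0.2, -0.1, -0.4]
grip_width: 0.0851
```

```bash
python3 - <<'E'
from h import *
s=sensors.get_state();print(s["time"],s["position"],s["q"],s["wrist_force"]);print(np.round(rot(),3))
p=cams.read_camera("side");cv2.imwrite("pics/s1.png",p["color"])
plan([(.589,-.056,.034)],0.0854)
E
```

```text
2.85 [ 0.58861954 -0.05578194  0.20085349] [-2.66153683e-01  1.40781675e-01  1.82587435e+00  4.65569101e-04
  1.17442074e+00 -1.50802069e+00] [ 0.15531634 -0.07674508 -0.39636028]
[[ 0.323  0.001 -0.946]
 [ 0.946  0.     0.323]
 [ 0.    -1.    -0.   ]]
0 0 0 -0.000 0.056 -0.000 0.0854; 0 0 0 -0.000 0.112 -0.000 0.0854; 0 0 0 -0.001 0.167 -0.000 0.0854
```

View pics/s1.png

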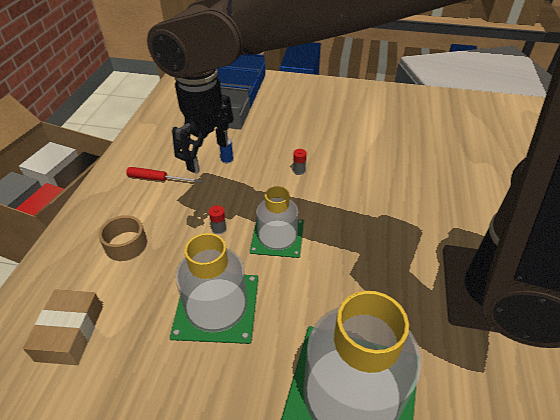

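>>> {"method": "step_arm", "body": {"moves": "0 0 0 0 0.05 0 0.0854; 0 0 0 0 0.1 0 0.0854; 0 0 0 0 0.11 0 0.0854; 0 0 0 0 0.11 0 0.0854"}}

```text
time: 3.4
position: [0.5891, -0.0554, 0.0914]
eef_rot: [-0.575, 0.575, 0.412, -0.412]
wrist_force: [-1.0, 0.5, 1.1]
grip_width: 0.0854
```

```bash
python3 - <<'E'
from h import *
s=sensors.get_state();print(s["time"],s["position"],s["wrist_force"])
p=cams.read_camera("side");im=p["color"].copy()
u,v=proj(p,np.array([.589,-.056,.08]));print(u,v)
cv2.circle(im,(int(u),int(v)),2,(255,0,255),-1)
cv2.imwrite("pics/s2.png",cv2.resize(im[100:260,110:330],None,fx=3,fy=3))
E
```

```text
3.4 [ 0.58907359 -0.0553881   0.09137482] [-0.96270707  0.47903164  1.11247902]
215.6342491179443 202.48229907842168
```

View pics/s2.png

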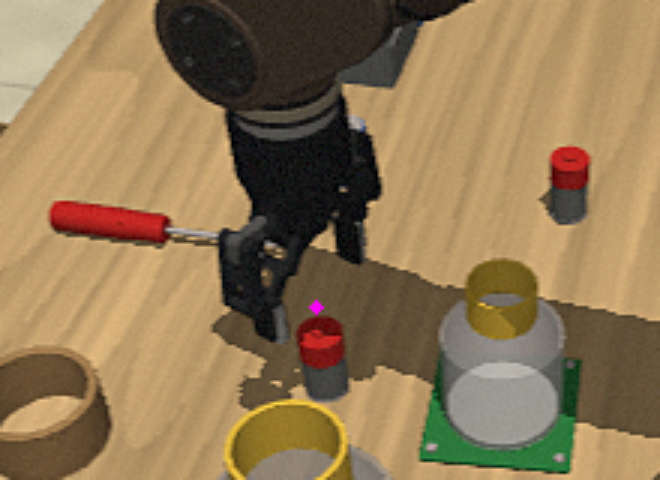

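>>> {"method": "step_arm", "body": {"moves": "0 0 0 0 0.03 0 0.0854; 0 0 0 0 0.057 0 0.0854; 0 0 0 0 0.057 0 0.0854; 0 0 0 0 0.057 0 0.02; 0 0 0 0 0.057 0 0.02; 0 0 0 0 0.057 0 0.02; 0 0 0 0 0.057 0 0.02; 0 0 0 0 0.057 0 0.02", "force": 50}}

```text
time: 4.45
position: [0.5895, -0.0563, 0.0349]
eef_rot: [-0.574, 0.576, 0.412, -0.411]
wrist_force: [-0.8, 1.6, 6.4]
grip_width: 0.0316
```

```bash
python3 - <<'E'
from h import *
s=sensors.get_state();print(s["time"],s["position"],s["wrist_force"],s["grip_width"])
p=cams.read_camera("side");im=p["color"].copy()
cv2.imwrite("pics/s3.png",cv2.resize(im[100:260,110:330],None,fx=3,fy=3))
E
```

```text
4.45 [ 0.58948934 -0.05630477  0.03489077] [-0.78635261  1.62245318  6.35447382] 0.03161941462699344
```

View pics/s3.png

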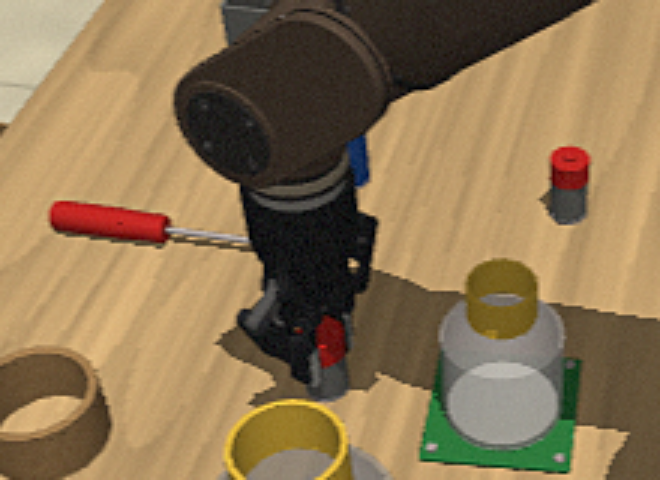

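```bash
python3 - <<'E'
from h import *
plan([(.589,-.056,.21),(.529,.144,.27)],0.02)
E
```

```text
0 0 0 0.000 -0.044 0.000 0.02; 0 0 0 0.000 -0.088 0.000 0.02; 0 0 0 0.000 -0.131 0.000 0.02; 0 0 0 0.000 -0.175 0.000 0.02; 0 0 0 0.043 -0.190 0.030 0.02; 0 0 0 0.085 -0.205 0.061 0.02; 0 0 0 0.128 -0.220 0.091 0.02; 0 0 0 0.170 -0.235 0.121 0.02
```

>>> {"method": "step_arm", "body": {"moves": "0 0 0 0 -0.03 0 0.02; 0 0 0 0 -0.08 0 0.02; 0 0 0 0 -0.13 0 0.02; 0 0 0 0 -0.18 0 0.02; 0 0 0 0.043 -0.20 0.030 0.02; 0 0 0 0.085 -0.22 0.061 0.02; 0 0 0 0.128 -0.235 0.091 0.02; 0 0 0 0.170 -0.235 0.121 0.02; 0 0 0 0.170 -0.235 0.121 0.02; 0 0 0 0.170 -0.235 0.121 0.02"}}

```text
time: 5.75
position: [0.5284, 0.1438, 0.2675]
eef_rot: [0.575, -0.575, -0.411, 0.412]
wrist_force: [0.0, 0.4, -2.4]
grip_width: 0.0319
```

```bash
python3 - <<'E'
from h import *
s=sensors.get_state();print(s["time"],s["position"],s["wrist_force"],s["grip_width"])
p=cams.read_camera("side");im=p["color"].copy()
cv2.imwrite("pics/s4.png",cv2.resize(im[150:350,100:340],None,fx=3,fy=3))
for b in blobs(p,(0,150,80),(6,255,255),15): print(b)
for z in (.235,.265): print(proj(p,np.array([.529,.144,z])))
E
```

```text
5.75 [0.52837484 0.14380053 0.26749311] [ 0.03000292  0.43609752 -2.41058473] 0.031856649111813753
([299.6, 155.5], [294, 149, 13, 14, 156])
([146.0, 173.4], [127, 167, 40, 14, 376])
([39.4, 198.7], [16, 183, 48, 32, 675])
([204.3, 204.5], [198, 192, 14, 26, 286])
(np.float64(204.1188701613178), np.float64(224.80067171481988))
(np.float64(201.58917050786312), np.float64(211.2431292057925))
```

View pics/s4.png

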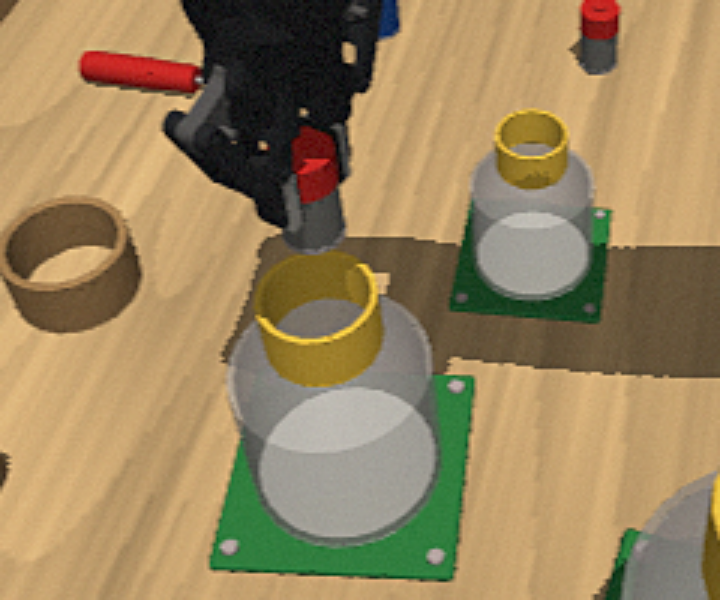

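>>> {"method": "step_arm", "body": {"moves": "0 0 0 0 0.025 0 0.02; 0 0 0 0 0.05 0 0.02; 0 0 0 0 0.067 0 0.02; 0 0 0 0 0.073 0 0.02; 0 0 0 0 0.073 0 0.02; 0 0 0 0 0.073 0 0.02"}}

```text
time: 6.55
position: [0.5295, 0.1439, 0.1965]
eef_rot: [-0.575, 0.575, 0.412, -0.411]
wrist_force: [0.1, 0.3, -1.8]
grip_width: 0.0318
```

```bash
python3 - <<'E'
from h import *
s=sensors.get_state();print(s["time"],s["position"],s["wrist_force"],s["grip_width"])
p=cams.read_camera("side");im=p["color"].copy()
cv2.imwrite("pics/s5.png",cv2.resize(im[150:350,100:340],None,fx=3,fy=3))
E
```

```text
6.55 [0.52953043 0.14393219 0.19652092] [ 0.12445691  0.29638701 -1.81440638] 0.031823930254206254
```

View pics/s5.png

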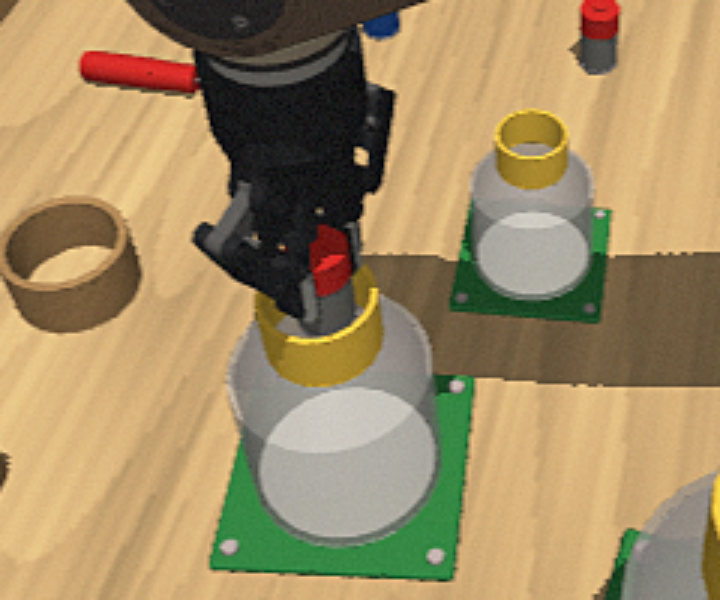

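>>> {"method": "step_arm", "body": {"moves": "0 0 0 0 0 0 0.0854; 0 0 0 0 0 0 0.0854; 0 0 0 0 0 0 0.0854; 0 0 0 0 0 0 0.0854; 0 0 0 0 -0.03 0 0.0854; 0 0 0 0 -0.08 0 0.0854; 0 0 0 0 -0.10 0 0.0854; 0 0 0 0 -0.10 0 0.0854"}}

```text
time: 7.6
position: [0.5295, 0.144, 0.2969]
eef_rot: [-0.574, 0.576, 0.413, -0.41]
wrist_force: [-0.0, -0.4, 0.3]
grip_width: 0.0851
```

```bash
python3 - <<'E'
from h import *
s=sensors.get_state();print(s["time"],s["position"],s["wrist_force"],s["grip_width"])
p=cams.read_camera("side");im=p["color"].copy()
cv2.imwrite("pics/s6.png",cv2.resize(im[150:350,100:340],None,fx=3,fy=3))
for z in (.05,): print("top b",[ (b,np.round(atz(p,*b[0],.052),3)) for b in blobs(p,(0,150,80),(6,255,255))])
plan([(.535,-.05,.30),(.443,-.291,.14)],.0854)
E
```

```text
7.6 [0.5294878  0.14403986 0.29689828] [-0.00072467 -0.39141494  0.32240024] 0.08513550643649449
top b [(([299.6, 155.5], [294, 149, 13, 14, 156]), array([ 0.445, -0.284,  0.052])), (([136.1, 172.1], [127, 167, 19, 12, 178]), array([ 0.817, -0.146,  0.052])), (([39.4, 198.7], [16, 183, 48, 32, 676]), array([ 0.99 , -0.019,  0.052]))]
0 0 0 -0.045 -0.001 -0.017 0.0854; 0 0 0 -0.091 -0.003 -0.034 0.0854; 0 0 0 -0.136 -0.004 -0.052 0.0854; 0 0 0 -0.181 -0.005 -0.069 0.0854; 0 0 0 -0.224 0.021 -0.067 0.0854; 0 0 0 -0.267 0.048 -0.066 0.0854; 0 0 0 -0.310 0.075 -0.064 0.0854; 0 0 0 -0.353 0.101 -0.063 0.0854; 0 0 0 -0.396 0.128 -0.061 0.0854; 0 0 0 -0.439 0.155 -0.059 0.0854
```

View pics/s6.png

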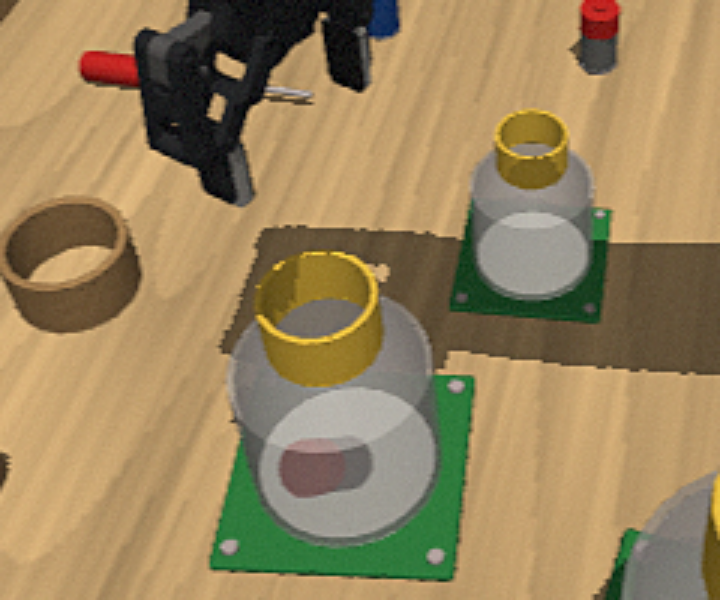

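>>> {"method": "step_arm", "body": {"moves": "0 0 0 -0.045 0 -0.017 0.0854; 0 0 0 -0.091 0 -0.034 0.0854; 0 0 0 -0.136 0 -0.052 0.0854; 0 0 0 -0.181 0 -0.069 0.0854; 0 0 0 -0.224 0.015 -0.067 0.0854; 0 0 0 -0.267 0.030 -0.066 0.0854; 0 0 0 -0.310 0.055 -0.064 0.0854; 0 0 0 -0.353 0.09 -0.063 0.0854; 0 0 0 -0.396 0.12 -0.061 0.0854; 0 0 0 -0.439 0.155 -0.059 0.0854"}}

```text
time: 8.9
position: [0.441, -0.2907, 0.137]
eef_rot: [0.576, -0.574, -0.411, 0.412]
wrist_force: [-0.0, 0.2, -0.6]
grip_width: 0.0851
```

>>> {"method": "step_arm", "body": {"moves": "0 0 0 0 0.03 0 0.0854; 0 0 0 0 0.05 0 0.0854; 0 0 0 0 0.05 0 0.0854; 0 0 0 0 0.05 0 0.0854"}}

```text
time: 9.4
position: [0.4426, -0.2902, 0.0899]
eef_rot: [0.575, -0.575, -0.411, 0.412]
wrist_force: [-0.0, -0.1, -0.1]
grip_width: 0.0853
```

```bash
python3 - <<'E'
from h import *
s=sensors.get_state();print(s["time"],s["position"],s["wrist_force"],s["q"])
p=cams.read_camera("side");im=p["color"].copy()
u,v=proj(p,np.array([.443,-.291,.08]));cv2.circle(im,(int(u),int(v)),2,(255,0,255),-1)
cv2.imwrite("pics/s7.png",cv2.resize(im[70:230,190:410],None,fx=3,fy=3))
plan([(.443,-.291,.034)],.0854)
E
```

```text
9.4 [ 0.44260907 -0.29019468  0.08988032] [-0.02386461 -0.12536029 -0.10815772] [-7.72142379e-01  1.50433214e-01  2.04192398e+00 -2.46079263e-05
  9.50357792e-01 -2.01433685e+00]
0 0 0 -0.000 0.057 -0.000 0.0854
```

View pics/s7.png

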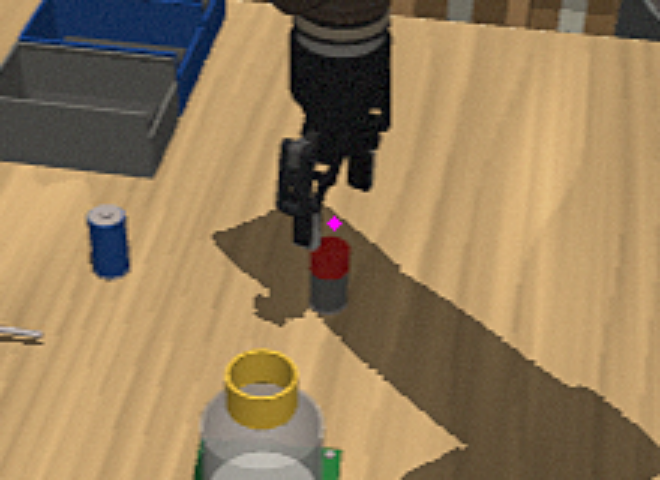

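>>> {"method": "step_arm", "body": {"moves": "0 0 0 0 0.03 0 0.0854; 0 0 0 0 0.055 0 0.0854; 0 0 0 0 0.055 0 0.0854; 0 0 0 0 0.055 0 0.02; 0 0 0 0 0.055 0 0.02; 0 0 0 0 0.055 0 0.02; 0 0 0 0 0.055 0 0.02; 0 0 0 0 0.055 0 0.02", "force": 50}}

```text
time: 10.45
position: [0.4437, -0.2913, 0.0366]
eef_rot: [-0.574, 0.576, 0.412, -0.411]
wrist_force: [-0.5, 0.5, 6.5]
grip_width: 0.0317
```

```bash
python3 - <<'E'
from h import *
s=sensors.get_state();print(s["time"],s["position"],s["wrist_force"],s["grip_width"])
p=cams.read_camera("side");im=p["color"].copy()
cv2.imwrite("pics/s8.png",cv2.resize(im[70:230,190:410],None,fx=3,fy=3))
x=s["position"]
plan([(x[0],x[1],.20),(.535,-.05,.28),(.541,.140,.27)],.02)
E
```

```text
10.45 [ 0.44365856 -0.29126877  0.03663045] [-0.50967107  0.51627395  6.5361935 ] 0.03167167244723502
0 0 0 -0.000 -0.054 -0.000 0.02; 0 0 0 -0.000 -0.109 -0.000 0.02; 0 0 0 -0.000 -0.163 -0.000 0.02; 0 0 0 0.051 -0.179 -0.002 0.02; 0 0 0 0.103 -0.195 -0.004 0.02; 0 0 0 0.155 -0.212 -0.006 0.02; 0 0 0 0.206 -0.228 -0.007 0.02; 0 0 0 0.258 -0.244 -0.009 0.02; 0 0 0 0.303 -0.241 0.005 0.02; 0 0 0 0.349 -0.239 0.019 0.02 

0 0 0 0.045 0.002 0.014 0.02; 0 0 0 0.091 0.005 0.028 0.02
```

View pics/s8.png

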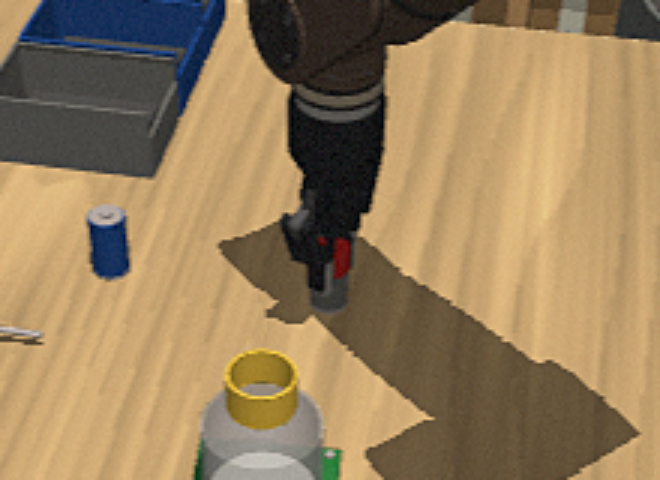

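>>> {"method": "step_arm", "body": {"moves": "0 0 0 0 -0.04 0 0.02; 0 0 0 0 -0.10 0 0.02; 0 0 0 0 -0.16 0 0.02; 0 0 0 0.051 -0.18 -0.002 0.02; 0 0 0 0.103 -0.20 -0.004 0.02; 0 0 0 0.155 -0.22 -0.006 0.02; 0 0 0 0.206 -0.235 -0.007 0.02; 0 0 0 0.258 -0.244 -0.009 0.02; 0 0 0 0.303 -0.241 0.005 0.02; 0 0 0 0.349 -0.239 0.019 0.02"}}

```text
time: 11.75
position: [0.5371, 0.0474, 0.2734]
eef_rot: [0.575, -0.575, -0.411, 0.412]
wrist_force: [-0.2, -0.5, -1.2]
grip_width: 0.0317
```

>>> {"method": "step_arm", "body": {"moves": "0 0 0 0.045 0.002 0.014 0.02; 0 0 0 0.091 0.005 0.028 0.02; 0 0 0 0.091 0.005 0.028 0.02; 0 0 0 0.091 0.005 0.028 0.02"}}

```text
time: 12.25
position: [0.5401, 0.1407, 0.2685]
eef_rot: [0.575, -0.575, -0.411, 0.412]
wrist_force: [0.4, -0.1, -1.4]
grip_width: 0.0319
```

```bash
python3 - <<'E'
from h import *
s=sensors.get_state();print(s["time"],s["position"],s["wrist_force"],s["grip_width"])
p=cams.read_camera("side");im=p["color"].copy()
cv2.imwrite("pics/s9.png",cv2.resize(im[150:350,100:340],None,fx=3,fy=3))
plan([(.541,.140,.197)],.02)
E
```

```text
12.25 [0.54006751 0.1407205  0.26853812] [ 0.4273981  -0.14406401 -1.44826989] 0.03186099707287579
0 0 0 0.000 0.036 -0.000 0.02; 0 0 0 0.000 0.072 -0.001 0.02
```

View pics/s9.png

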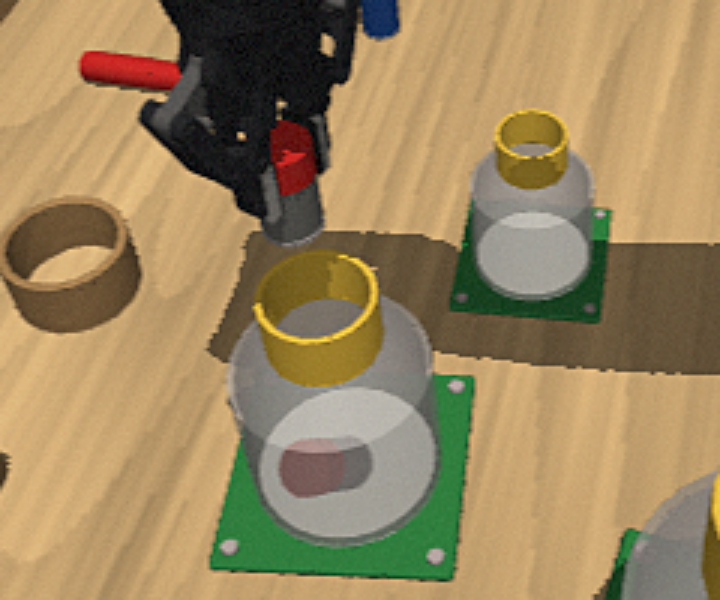

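>>> {"method": "step_arm", "body": {"moves": "0 0 0 0 0.015 0.004 0.02; 0 0 0 0 0.045 0.004 0.02; 0 0 0 0 0.065 0.004 0.02; 0 0 0 0 0.073 0.004 0.02; 0 0 0 0 0.073 0.004 0.02; 0 0 0 0 0.073 0.004 0.02"}}

```text
time: 13.05
position: [0.5374, 0.1423, 0.1975]
eef_rot: [-0.575, 0.575, 0.412, -0.411]
wrist_force: [-0.2, -0.2, -1.3]
grip_width: 0.0318
```

```bash
python3 - <<'E'
from h import *
s=sensors.get_state();print(s["time"],s["position"],s["wrist_force"],s["grip_width"])
p=cams.read_camera("side");im=p["color"].copy()
cv2.imwrite("pics/s10.png",cv2.resize(im[150:350,100:340],None,fx=3,fy=3))
E
```

```text
13.05 [0.53741658 0.14232669 0.19749856] [-0.23718456 -0.21035178 -1.30228999] 0.0317613255351889
```

View pics/s10.png

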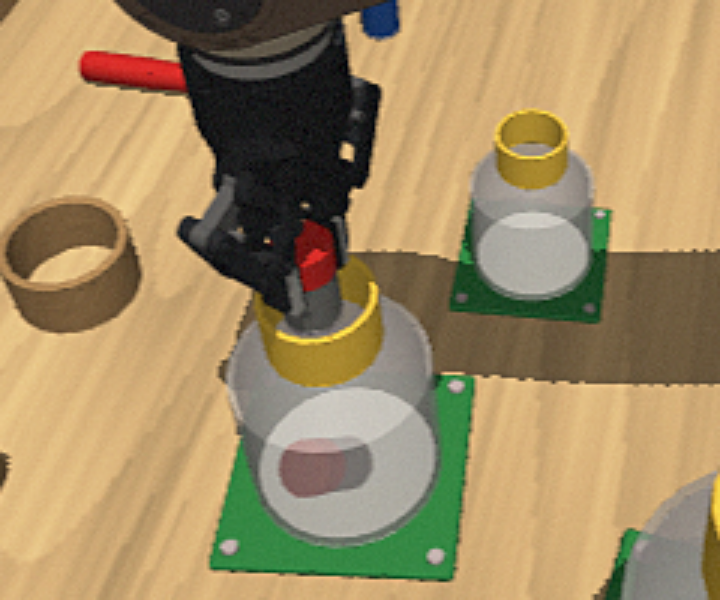

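The cell's lower end is inside the neck at about (318,315) in the crop, with no contact force. I'll release it now.

>>> {"method": "step_arm", "body": {"moves": "0 0 0 0 0 0 0.0854; 0 0 0 0 0 0 0.0854; 0 0 0 0 0 0 0.0854; 0 0 0 0 0 0 0.0854; 0 0 0 0 -0.03 0 0.0854; 0 0 0 0 -0.08 0 0.0854; 0 0 0 0 -0.12 0 0.0854; 0 0 0 0 -0.12 0 0.0854; 0 0 0 0 -0.12 0 0.0854; 0 0 0 0 -0.12 0 0.0854"}}

```text
time: 14.35
position: [0.5358, 0.1422, 0.3141]
eef_rot: [0.576, -0.574, -0.41, 0.413]
wrist_force: [-0.1, -0.7, 0.7]
grip_width: 0.0856
```

```bash
python3 - <<'E'
from h import *
s=sensors.get_state();print(s["time"],s["position"],s["wrist_force"],s["grip_width"])
p=cams.read_camera("side");im=p["color"].copy()
cv2.imwrite("pics/s11.png",cv2.resize(im[150:350,100:340],None,fx=3,fy=3))
print([(np.round(d["location"],3).tolist(),round(d["score"],2)) for d in landmark_of(p,"fresh_center")])
E
```

```text
14.35 [0.53584015 0.14224817 0.31409505] [-0.14261958 -0.66282244  0.74255568] 0.08556106294780999
[([0.639, -0.298, 0.033], 0.79)]
```

View pics/s11.png

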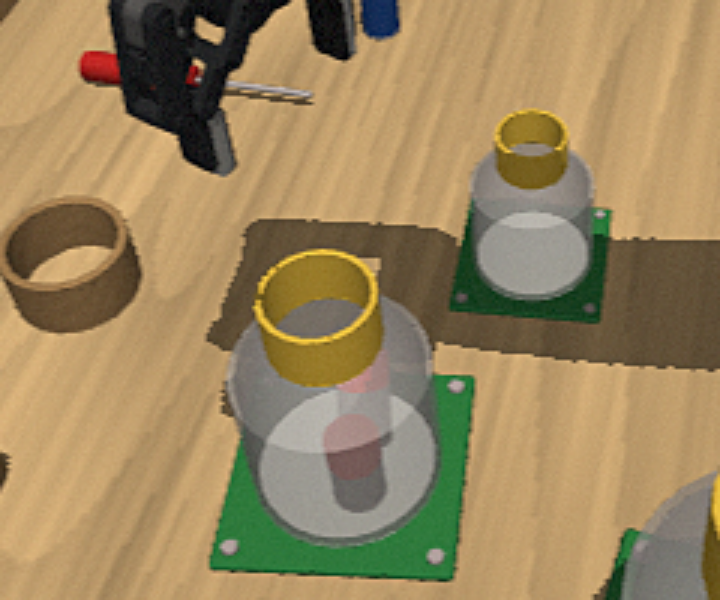

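>>> {"method": "step_arm", "body": {"moves": "0 0 0 0 -0.02 0 0.0854; 0 0 0 0 -0.02 0 0.0854; 0 0 0 0 -0.02 0 0.0854; 0 0 0 0 -0.02 0 0.0854; 0 0 0 0 -0.02 0 0.0854; 0 0 0 0 -0.02 0 0.0854; 0 0 0 0 -0.02 0 0.0854; 0 0 0 0 -0.02 0 0.0854"}}

```text
time: 15.45
position: [0.5367, 0.1423, 0.3363]
eef_rot: [0.575, -0.575, -0.411, 0.411]
wrist_force: [-0.9, 0.2, 0.6]
grip_width: 0.0855
```

```bash
python3 - <<'E'
from h import *
a=cams.read_camera("side")["color"][150:350,100:340];p=cams.read_camera("top")
b=p["color"][80:240,120:420]
cv2.imwrite("pics/s12.png",np.vstack([cv2.resize(a,(360,300)),cv2.resize(b,(360,192))]))
cv2.imwrite("pics/s12a.png",cv2.resize(a,None,fx=3,fy=3))
E
```

```text
(no output)
```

View pics/s12a.png

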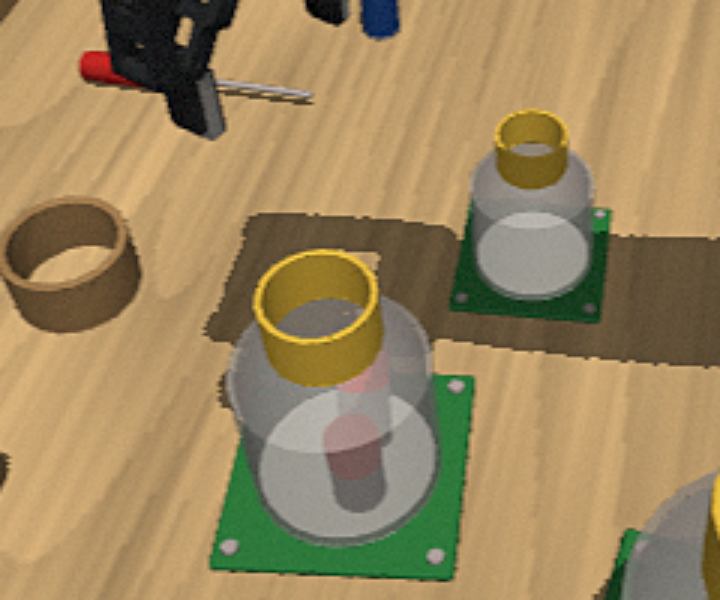

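View pics/s12.png

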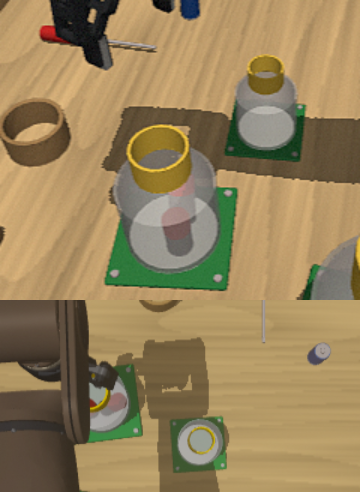

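```bash
python3 - <<'E'
from h import *
print(workorder.close_job())
E
```

```text
the job is handed in; nothing more can be done
None
```

I fed both red-taped cells, one at a time, through the yellow neck of the middle-sized jar, then handed the job in at about 15.6 s of robot time.

- **Spent cells:** two side pictures about 1 s apart show both down in the jar's body, below the neck and not moving. One lies on the floor, and the other stands or leans beside it. A final top view was partly blocked by the arm.
- **Fresh cell:** the last reading put it at (0.639, -0.298), within 2 mm of where it started, and the last top view shows it still upright.
- **Forces and clearance:** the largest wrist force I read was about 6.5 N, during the grasps. At hand-in the gripper was open about 15 cm above the jar, touching nothing.

None of the checks failed or disagreed.

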